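# Set up the bench jolley and hold its profile arm at depth

## Robot

A 6-joint arm with a two-finger parallel gripper is mounted at the origin on a cart in front of the work surface, level with it; the furniture and walls round the work are solid. World frame = base frame: x ahead of the robot, y to its left, z up, the work surface at z = 0. Lengths are in m, angles in degrees, forces in N, time in s.
With the tool pointing down it reaches from about 0.25 to 0.725 m from the base axis. Payload 9.7 kg.
Tool frame: the origin (TCP) lies midway between the tips of the shut fingers; the grasp point (between the pads) lies 19 mm behind it; z points along the fingers, y is the line along which they close (so a half turn about z gives the same grasp; the last joint's range is limited). The gripper opens to 85 mm and grips with 20 to 120 N. Pads are 22 mm wide; open, the fingers measure 114 mm over their backs; the gripper's body (76 mm by 85 mm) begins 54 mm behind the grasp point. The pads swing forward as they close: fully open they stand 13 mm farther back than shut.
Start: joints at [-67.953, 4.979, 10.078, 95.1, 0, 90], TCP at [0.206, -0.51, 0.231] pointing down, gripper open.
Joint ranges: [-179.16, 179.16], [-48.56, 103.87], [-65.8, 70.77], [-126.05, 130.52], [-82.76, 87.17], [-180, 180]. Speed limits (degrees/s): [127.2, 127.2, 147.25, 180, 180, 180].

## Interface

Orientations are given as [roll, pitch, yaw] about the fixed x, y, z axes, in that order (R = Rz(yaw) Ry(pitch) Rx(roll)).
In Python, from cell import env gives the robot as it stands. The module is installed in compiled form; this text tells all that it offers. Calls block until the motion is done:
- env.reach(position, orientation): joint-space move of the TCP to a pose.
- env.movel(position, speed=0.15, frame=None, f_stop=None): straight line of the TCP; frame=None keeps the orientation; speed is the mean speed in m/s. With f_stop (N) it stops when the force on the tool has changed by that much, and returns True; else False.
- env.move_joints(angles): joint-space move.
- env.gripper_to(opening): finger opening in m; the grip force is fixed at half the most; returns when the fingers have stopped.
- env.pause(seconds).
- env.ik(position, orientation): joint angles nearest the present ones, or None.
- env.state(): the state.
- env.grab_frame(name): name is "side" or "top" or "wrist"; returns (picture, depth): 384x512x3 uint8, red, green, blue; 384x512 float32, m along the optical axis (not along the pixel's ray), 0 where there is no reading.
- env.get_calibration(name): a dict with "fov_y" (degrees; the focal length in pixels is half the picture's height over the tangent of half this angle, whatever the lens; pixels are square), "cx", "cy" (the principal point, pixels), "xyz" and "orientation" of the camera in the world; the wrist camera has in their place "hand_eye" (4x4, takes a point from camera to tool coordinates, whose origin is the TCP and whose axes are the flange's). Camera axes: x right, y down, z forward; pixel columns grow to the right and rows downward; lengths in m; the calibration is good to about 2 mm. A picture is of the moment at which its call begins: read the wrist's pose just before it. get_calibration takes no time and is no camera call.
A pose or a line that the arm cannot do raises env.IKError and nothing moves.
- env.job_done(): hands the job in; it is judged then, once.
Trained networks look in the newest picture that a camera, given by its name, has taken for a name from the list of things; names that differ only in an ending like _2 or _b are one class to them, and where a whole thing is asked for, a point or a joint stands for the part that bears it (a point fixed in the world has none). Each returns a list of dicts, best first, with "p" (0 to 1); they miss things now and then, are a little off and sometimes report something else, mostly with a low value. They report only what shows in the picture. A call takes as long as a camera call.
- env.look_for(camera, name): "extent" ([left, top, right, bottom] in pixels, round what is visible of it).
- env.outline_of(camera, name): "mask" (384x512 bool, what is visible of it) and "extent" ([left, top, right, bottom] in pixels, round what is visible of it).
The state is a dict: "clock": time; "qpos": joint angles; "joint_vel": joint speeds; "tau": joint torques, N m; "eef_pos": TCP position; "tcp_rot": TCP orientation; "ft_force": force on the tool from outside, world axes, zero at the start; "torque": the same for the moment, N m; "width": finger opening in m; "gripper_force": force on a finger pad.
Only numpy, scipy, OpenCV 4.12 (cv2) and the standard library are available. Lean on these libraries where they do the work, as an engineer would, in place of code of your own. Each camera call takes 0.05 s, during which the arm holds its last target. There are 200 camera calls.

## Task

Set the bench jolley up for the small cup: with its sprung profile arm left up, nest the blue reducing cup in the steel cup-head and the small plaster mould in the reducing cup, both upright and fully home, set down rather than dropped. Then bring the profile arm down by its handle until the red pointer stands in the green band, the blade inside the mould but not pressing on it, and keep holding it there so that the depth stop can be locked: you finish while holding, do not let go. Leave the large plaster mould and the two bisque cups where they are.

Things in the scene. Friction and masses are not known exactly. Their poses are not given: they have to be found in the camera images.
- jolley: bench jolley (cup-forming machine), green cast base 275 x 150 x 22 mm fixed to the table. Origin on the table under the cup-head's axis; x points from the cup-head to the arm's hinge (its back), y to its left, z up. A stop stud with brass collars, 102 mm high, stands at x = 88 mm, between cup-head and hinge
- hinge_pin (a point): middle of the arm's hinge pin, which lies along the jolley's y at x = 140, z = 100 mm. The hinge bracket and a white depth sector with a green band on its rim (radius 55 mm, at y = +47 mm) stand round it, up to z = 155 mm; a red pointer turns with the arm over the sector's rim
- profile_arm (a joint): angle of the sprung profile arm: 0 = parked up (80 degrees above level), grows as it comes down to the front, 1.40 = level, 1.48 = end of travel. Green band: 1.31 to 1.39, middle 1.35. A spring drives it back to 0, 3 N at the handle when parked, about 8 N in the band; let go, it flies up. Over the nested mould the blade touches the mould's floor at about 1.40
- handle_left (a point): centre of the left black grip (18 mm diameter, 52 mm long) of the cross handle, a round bar that stays parallel to the jolley's y; this grip is at y = +38 mm. Fingers pointing down and closed across it can follow it. With e = 1.40 - joint the bar lies in the jolley's frame at x = 140 - 215 cos e + 40 sin e, z = 100 + 215 sin e + 40 cos e (mm)
- handle_right (a point): centre of the right grip of the cross handle, at the jolley's y = -38 mm, same size as the left; the arm joins the bar between the grips. Both are at x = 143, z = 319 mm in the jolley's frame when parked, and at x = -73, z = 151 mm in the middle of the band
- blade_tip (a point): lower end of the steel profile blade (14 mm wide, 4 mm thick) under the arm. In the middle of the band it is inside the nested mould, about 8 mm above the mould's floor; when parked, blade and arm stay more than 55 mm behind the cup-head's axis
- cup_head_seat (a point): centre of the inner floor of the cup-head, a dark steel cup on the jolley, 36 mm above the table. Inside it is 86 mm across at the floor and 93 mm at the rim, which is 66 mm above the table and 107 mm across outside. It turns freely on its bearing (no matter). The reducing cup's origin comes to lie here when home
- reducing_cup: bright blue nylon open cup, 58 mm high, outside 83 mm across at the foot, 91 mm at 34 mm height, 92 mm at the rim, wall 12 mm (pinch it at the rim), floor 6 mm, 0.19 to 0.31 kg, upright on the table. Origin at the centre of its underside, z up. Home in the cup-head it has 1.5 mm to spare all round; its rim is then 94 mm above the table, 28 mm above the cup-head's
- reducing_cup_seat (a point): centre of the reducing cup's inner floor, 6 mm above its origin; inside it is 59 mm across at the floor and 68 mm at the rim. The small mould's origin comes to lie here when home
- small_mould: small white plaster cup mould, 82 mm high, outside 56 mm across at the foot, 64 mm at 56 mm height, 65 mm at the rim, wall 10 mm, floor 10 mm, 0.14 to 0.23 kg, upright. Origin at the centre of its underside, z up. Grasp it across the rim or pinch its wall; home in the reducing cup its rim is 30 mm above that cup's rim and 124 mm above the table
- large_mould: large white plaster mould, 72 mm high, 94 mm across the rim, 0.42 kg; not wanted today, leave it. Origin at the centre of its underside
- bisque_cup_0: unglazed beige cup, 68 mm across, 62 mm high; leave it. Origin at the centre of its underside
- bisque_cup_1: unglazed beige cup, 62 mm across, 55 mm high; leave it. Origin at the centre of its underside

How it is judged:
By the outcome, as a careful person would: the job done as asked, in the order asked, and still so for the second after the job is handed in, while the arm keeps its last pose, push and grip.
It also fails if it takes over 72 s, if anything falls off the work surface, if the arm or the gripper's body presses on something with over 40 N, if the wrist force passes 120 N, or if a joint passes its speed limit or range.

## Working session

There is one attempt and no reset: what is moved stays moved. The work goes in short steps, each a Python script; the robot and the scene stay as the last script left them, time stands still between calls to the robot, and variables do not carry over. Pictures are saved under pics/ and viewed, at most 12 in all, crops included, and the job is handed in when it is done.

```bash
mkdir -p pics
cat > h.py <<'E'
import numpy as np, cv2
from cell import env
from scipy.spatial.transform import Rotation as R
def rot(o): return R.from_euler('xyz',o,degrees=True).as_matrix()
def campose(cam,st=None):
    c=env.get_calibration(cam); f=192/np.tan(np.radians(c['fov_y']/2))
    if 'hand_eye' in c:
        st=st or env.state(); T=np.eye(4); T[:3,:3]=rot(st['tcp_rot']); T[:3,3]=st['eef_pos']; T=T@np.array(c['hand_eye'])
        return f,c['cx'],c['cy'],T[:3,:3],T[:3,3]
    return f,c['cx'],c['cy'],rot(c['orientation']),np.array(c['xyz'])
def cloud(cam,d,P):
    f,cx,cy,A,t=P; v,u=np.mgrid[:384,:512]
    p=np.stack([(u-cx)/f*d,(v-cy)/f*d,d],-1)@A.T+t
    p[d<=0]=np.nan
    return p
def snap(cam,name=None):
    P=campose(cam); im,d=env.grab_frame(cam)
    if name: cv2.imwrite(f'pics/{name}.png',im[...,::-1])
    return im,d,cloud(cam,d,P),P
def circ(xy):
    A=np.c_[2*xy,np.ones(len(xy))]; s=np.linalg.lstsq(A,(xy**2).sum(1),rcond=None)[0]
    return s[:2],np.sqrt(s[2]+s[0]**2+s[1]**2)
def rimfit(p,m,tol=.006):
    q=p[m&np.isfinite(p[...,0])]; z=np.percentile(q[:,2],95); q=q[abs(q[:,2]-z)<tol]
    # outer hull circle
    c=cv2.minEnclosingCircle((q[:,:2]*1000).astype(np.float32))
    cc,r=circ(q[:,:2])
    return z,np.array(c[0])/1000,c[1]/1000,cc,r,len(q)
E
python3 - <<'E'
from h import *
np.set_printoptions(precision=4,suppress=True)
for cam in ['top','side']:
    im,d,p,P=snap(cam,cam+'0'); print(cam,env.get_calibration(cam))
    for n in ['jolley','reducing_cup','small_mould','large_mould','bisque_cup_0','cup_head_seat','handle_left','handle_right','hinge_pin','profile_arm']:
        for o in env.outline_of(cam,n)[:2]:
            m=o['mask']; 
            try: print(n,round(o['p'],2),np.round(o['extent']),*rimfit(p,m))
            except Exception as e: print(n,o['p'],o['extent'],e)
a=np.vstack([cv2.imread(f'pics/{c}0.png') for c in ['top','side']]); 
cv2.imwrite('pics/both.png',cv2.resize(a,None,fx=.78,fy=.78))
print(env.state())
E
```

```text
top {'fov_y': 47.11887128266853, 'cx': 258.6965415900332, 'cy': 195.17715111475616, 'xyz': array([ 0.4758, -0.1335,  1.4689]), 'orientation': array([-175.3332,    0.3744,  -91.3026])}
jolley 0.59 [217. 157. 292. 253.] 0.3234873648023994 [ 0.6383 -0.1552] 0.0628122787475586 [ 0.6372 -0.1553] 0.03739743124545731 278
reducing_cup 0.96 [138. 180. 165. 206.] 0.060408932327271535 [0.6074 0.2278] 0.04578780746459961 [0.6078 0.2275] 0.03983229269628558 229
small_mould 0.7 [346. 210. 369. 233.] 0.0848417856079573 [ 0.5016 -0.4398] 0.03245830535888672 [ 0.502  -0.4391] 0.027571795654664295 133
small_mould 0.7 [249. 155. 289. 195.] 0.3285002966442165 [ 0.6368 -0.1535] 0.06343114471435547 [ 0.631  -0.1504] 0.039706531573472904 228
large_mould 0.98 [163. 228. 194. 254.] 0.07459219777093706 [0.4599 0.1319] 0.046431316375732425 [0.4599 0.1318] 0.040574067320262884 250
large_mould 0.73 [329. 150. 349. 173.] 0.06370217506573872 [ 0.7012 -0.39  ] 0.03367427444458008 [ 0.7003 -0.3915] 0.03141506369966799 59
bisque_cup_0 0.85 [330. 150. 351. 173.] 0.06381767846240301 [ 0.7002 -0.3922] 0.0336403961181640
[... 2642 characters left out ...]
.6436 -0.1501] 0.00919018840789795 [ 0.6452 -0.1502] 0.006278951226022637 18
profile_arm 0.74 [214. 153. 246. 220.] 0.3242581548417998 [ 0.6414 -0.1469] 0.0633019905090332 [ 0.6405 -0.1445] 0.03819775346117069 105
{'clock': 1.1, 'qpos': array([-67.9553,   4.9781,  10.0777,  95.0998,  -0.0003,  90.0007]), 'joint_vel': array([ 0.0755, -0.0119,  0.0237, -0.0952,  0.0869,  0.0902]), 'tau': array([  0.0011, -52.0114,  46.4859,   0.0017,   0.0001,  -0.    ]), 'eef_pos': array([ 0.2064, -0.5098,  0.2313]), 'tcp_rot': array([-179.9999,    0.0003,   22.044 ]), 'ft_force': array([0.6594, 0.7243, 0.7684]), 'torque': array([ 0.0426,  0.022 , -0.0308]), 'gripper_force': 0.0, 'width': 0.08547064664389808}
```

View pics/both.png

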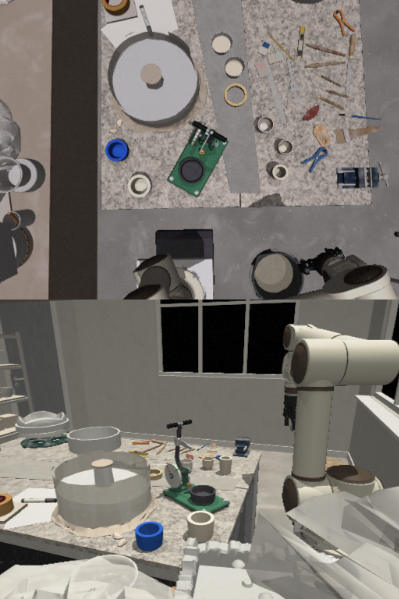

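Top view (shown at 0.78×): the blue cup is at about (117,149), the large mould at (140,184), the jolley's cup-head at (190,170) with its arm up behind it, and the small mould at (280,172). The side view agrees. Next I'll work out the jolley's pose and take a close look from the wrist camera.

Run:
```python
from h import *
np.set_printoptions(precision=4,suppress=True)
im,d,p,P=snap('top')
hsv=cv2.cvtColor(im,cv2.COLOR_RGB2HSV)
g=(hsv[...,0]>45)&(hsv[...,0]<90)&(hsv[...,1]>90)&(abs(p[...,2]-.024)<.008)&(abs(p[...,0]-.57)<.2)&(abs(p[...,1]+.2)<.2)
q=p[g][:,:2]; print(len(q),cv2.minAreaRect((q*1000).astype(np.float32)))
near=(abs(p[...,0]-.55)<.09)&(abs(p[...,1]+.2)<.09)
r=near&(abs(p[...,2]-.068)<.005); q=p[r][:,:2]; print('head rim',len(q),circ(q),cv2.minEnclosingCircle((q*1000).astype(np.float32)))
b=(p[...,2]>.31)&(abs(p[...,0]-.64)<.1)&(abs(p[...,1]+.15)<.1); q=p[b]; print('bar',len(q),q.mean(0),cv2.fitLine(q[:,:2].astype(np.float32),2,0,.01,.01).ravel())
# obstacles round cup
c=(np.hypot(p[...,0]-.607,p[...,1]-.229)<.15)&(p[...,2]>.1); print('obst',c.sum(), p[c].min(0) if c.any() else '', p[c].max(0) if c.any() else '')
print('table',np.nanmedian(p[190:230,395:420,2]), env.get_calibration('wrist'))
for pos in [[.53,-.23,.30],[.607,.229,.25],[.638,-.153,.32]]:
    for yaw in [0,60,-28,62,-118,152]: print(pos,yaw,env.ik(pos,[180,0,yaw]))
```

```text
1725 ((560.224609375, -108.56805419921875), (145.88685607910156, 269.57330322265625), 59.6386604309082)
head rim 72 (array([ 0.5442, -0.1452]), np.float64(0.048423333053725884)) ((556.3276977539062, -122.41832733154297), 83.46044921875)
bar 312 [ 0.6389 -0.1544  0.3242] [ 0.5062  0.8624  0.6389 -0.1544]
obst 24 [0.7213 0.132  0.1039] [0.7455 0.1717 0.1821]
table 0.0010816627571084148 {'fov_y': 67.02649243515592, 'cx': 255.03025709675433, 'cy': 197.090278947667, 'hand_eye': array([[-0.0003, -0.955 , -0.2967,  0.0759],
       [ 1.    , -0.0006,  0.0011, -0.0002],
       [-0.0012, -0.2967,  0.955 , -0.1426],
       [ 0.    ,  0.    ,  0.    ,  1.    ]])}
[0.53, -0.23, 0.3] 0 [-23.459   11.2638  24.8884 103.6245   0.     156.541 ]
[0.53, -0.23, 0.3] 60 [-23.459   11.2638  24.8884 103.6245   0.      96.541 ]
[0.53, -0.23, 0.3] -28 [ -23.459    11.2638   24.8884  103.6245    0.     -175.459 ]
[0.53, -0.23, 0.3] 62 [-23.459   11.2638  24.8884 103.6245   0.      94.541 ]
[0.53, -0.23, 0.3] -118 [-23.459   11.2638  24.8884 103.6245   0.     -85.459 ]
[0.53, -0.23, 0.3] 152 [-23.459   11.2638 
[... 320 characters left out ...]
97  20.0246  29.9062  99.8816   0.     138.6697]
[0.607, 0.229, 0.25] -118 [ 20.6697  20.0246  29.9062  99.8816   0.     -41.3303]
[0.607, 0.229, 0.25] 152 [20.6697 20.0246 29.9062 99.8816  0.     48.6697]
[0.638, -0.153, 0.32] 0 [-13.4855  25.4076  45.2232 109.8156   0.     166.5145]
[0.638, -0.153, 0.32] 60 [-13.4855  25.4076  45.2232 109.8156   0.     106.5145]
[0.638, -0.153, 0.32] -28 [ -13.4855   25.4076   45.2232  109.8156    0.     -165.4855]
[0.638, -0.153, 0.32] 62 [-13.4855  25.4076  45.2232 109.8156   0.     104.5145]
[0.638, -0.153, 0.32] -118 [-13.4855  25.4076  45.2232 109.8156   0.     -75.4855]
[0.638, -0.153, 0.32] 152 [-13.4855  25.4076  45.2232 109.8156   0.      14.5145]
```

Run:
```python
from h import *
np.set_printoptions(precision=4,suppress=True)
env.reach([.49,-.067,.26],[180,0,59.6])
im,d,p,P=snap('wrist','w1')
np.savez('w1.npz',p=p,im=im)
near=(np.hypot(p[...,0]-.516,p[...,1]+.082)<.075)
r=near&(abs(p[...,2]-.066)<.004); q=p[r]; print('head rim',len(q),np.median(q[:,2]),circ(q[:,:2]),cv2.minEnclosingCircle((q[:,:2]*1000).astype(np.float32)))
print('floor z',np.nanmedian(p[np.hypot(p[...,0]-.516,p[...,1]+.082)<.02][:,2]))
env.reach([.573,.249,.22],[180,0,59.6])
im,d,p,P=snap('wrist','w2')
for o in env.outline_of('wrist','reducing_cup')[:1]: print(o['p'],o['extent'],rimfit(p,o['mask'],.003))
print(env.state()['clock'],env.state()['qpos'])
cv2.imwrite('pics/w12.png',cv2.resize(np.hstack([cv2.imread('pics/w1.png'),cv2.imread('pics/w2.png')]),None,fx=.78,fy=.78))
```

```text
head rim 1624 0.065970145283298 (array([ 0.5186, -0.0825]), np.float64(0.04941240558938462)) ((518.5619506835938, -82.82129669189453), 53.183101654052734)
floor z 0.3370937910341498
0.64 [251.5, 133.7, 337.2, 220.5] (np.float64(0.05897651797033272), array([0.6107, 0.2283]), 0.04578034210205078, array([0.6107, 0.2287]), np.float64(0.03994109686761678), 2449)
4.4583 [ 23.3604  15.3276  20.7365  95.3603  -0.0116 143.864 ]
```

View pics/w12.png

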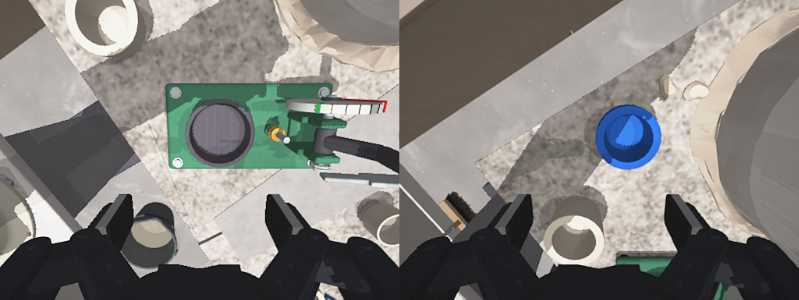

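The head's rim is centred at (280,170) in the first wrist frame and the blue cup at (805,175) across the joined pair. Depth puts them at (0.5186,-0.0826) and (0.6107,0.2286). Next: grasp the cup.

Run:
```python
from h import *
np.set_printoptions(precision=4,suppress=True)
u=np.array([.8625,-.506]); c=np.array([.6107,.2286]); g=c-.040*u
env.gripper_to(.040)
env.movel([*g,.10],.15)
print(env.movel([*g,.038],.06,f_stop=12)); print(env.state()['eef_pos'])
env.gripper_to(.0); s=env.state(); print(s['width'],s['gripper_force'],s['ft_force'])
env.movel([*g,.16],.12); s=env.state(); print(s['width'],s['gripper_force'],s['ft_force'],s['clock'])
im,d,p,P=snap('wrist','w3')
for cam in ['wrist','side','top']:
    if cam!='wrist': im,d,p,P=snap(cam)
    hsv=cv2.cvtColor(im,cv2.COLOR_RGB2HSV); m=(abs(hsv[...,0].astype(int)-111)<12)&(hsv[...,1]>130)&(np.hypot(p[...,0]-c[0],p[...,1]-c[1])<.07)&(p[...,2]>.1)
    q=p[m]; print(cam,len(q),q.min(0),q.max(0))
    z=np.percentile(q[:,2],97); r=q[q[:,2]>z-.007]; A=np.c_[r[:,:2]-c,np.ones(len(r))]; print('plane',np.linalg.lstsq(A,r[:,2],rcond=None)[0], cv2.minEnclosingCircle((r[:,:2]*1000).astype(np.float32)))
```

```text
False
[0.5765 0.249  0.0385]
0.012216432791148014 55.384478290143306 [0.5219 0.0682 2.0303]
0.012019705785631662 55.25741930119693 [-0.2835 -0.1121 -3.3031] 8.625
wrist 18787 [0.5645 0.1841 0.1217] [0.6546 0.2749 0.2468]
plane [-0.0236 -0.0073  0.178 ] ((608.591552734375, 228.98910522460938), 46.43501663208008)
side 836 [0.5624 0.1872 0.1218] [0.6513 0.2793 0.2147]
plane [-0.0513 -0.0038  0.1769] ((603.6309204101562, 235.56289672851562), 51.09760284423828)
top 541 [0.5449 0.1825 0.1165] [0.6531 0.2703 0.3211]
plane [-0.5051 -1.2311  0.2693] ((588.3011474609375, 228.05230712890625), 43.39781951904297)
```

View pics/w3.png

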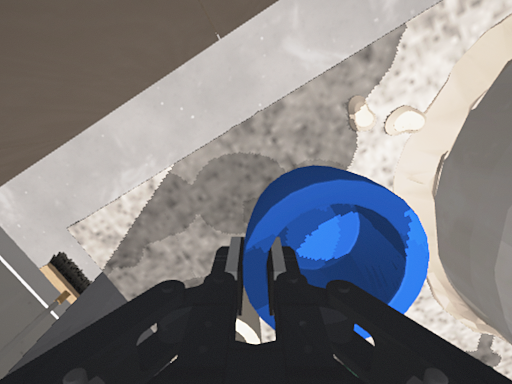

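The cup is held level to within about 1.5°, pinched at the left of its rim, around (258,270). Moving it to the cup-head.

Run:
```python
from h import *
np.set_printoptions(precision=4,suppress=True)
u=np.array([.8625,-.506]); h=np.array([.5186,-.0826]); t=h-.039*u
env.movel([*t,.16],.2)
print(env.movel([*t,.107],.1,f_stop=12))
print(env.movel([*t,.0725],.03,f_stop=8)); s=env.state(); print(s['eef_pos'],s['ft_force'],s['torque'],s['clock'])
im,d,p,P=snap('wrist','w4')
```

```text
False
True
[ 0.4847 -0.0627  0.0746] [-0.5483 -0.4784  4.988 ] [ 0.0069  0.0249 -0.0193] 12.2333
```

View pics/w4.png

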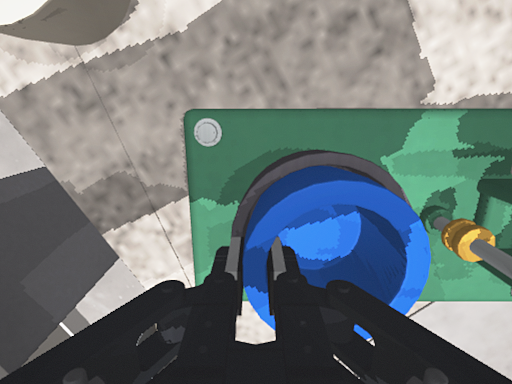

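The blue cup is inside the dark head rim, and contact came at the expected home height (0.0746). I'll release it, check it, then look at the mould.

Run:
```python
from h import *
np.set_printoptions(precision=4,suppress=True)
env.gripper_to(.036)
e=env.state()['eef_pos']
env.movel([e[0],e[1],.13],.1)
h=np.array([.5186,-.0826]); v=np.array([.506,.8625])
env.reach([.49,-.067,.26],[180,0,59.6])
im,d,p,P=snap('wrist','w5')
hsv=cv2.cvtColor(im,cv2.COLOR_RGB2HSV); m=(abs(hsv[...,0].astype(int)-111)<12)&(hsv[...,1]>130)&(np.hypot(p[...,0]-h[0],p[...,1]-h[1])<.07)&(p[...,2]>.08)
q=p[m]; r=q[abs(q[:,2]-.094)<.006]; print('plane',np.linalg.lstsq(np.c_[r[:,:2]-h,np.ones(len(r))],r[:,2],rcond=None)[0],circ(r[:,:2]),cv2.minEnclosingCircle((r[:,:2]*1000).astype(np.float32)))
env.gripper_to(.085)
env.reach([.47,-.44,.24],[180,0,59.6])
im,d,p,P=snap('wrist','w6')
for o in env.outline_of('wrist','small_mould')[:2]: print(o['p'],o['extent'],rimfit(p,o['mask'],.003))
print(env.state()['clock'],env.state()['qpos'],env.ik([.502,-.438,.1],[180,0,149.6]))
cv2.imwrite('pics/w56.png',cv2.resize(np.hstack([cv2.imread('pics/w5.png'),cv2.imread('pics/w6.png')]),None,fx=.78,fy=.78))
```

```text
plane [0.0011 0.0021 0.0938] (array([ 0.5186, -0.0822]), np.float64(0.03972466567986636)) ((518.4148559570312, -83.18313598632812), 45.887916564941406)
0.71 [252.4, 134.8, 316.3, 196.3] (np.float64(0.08366500887340138), array([ 0.5046, -0.4404]), 0.0321786994934082, array([ 0.5046, -0.4401]), np.float64(0.027396081381862687), 1448)
16.0333 [-42.9911  18.8064  27.2889  98.4422   0.0102  77.3075] [-41.105   20.4436  13.7805  83.3369   0.     -10.705 ]
```

View pics/w56.png

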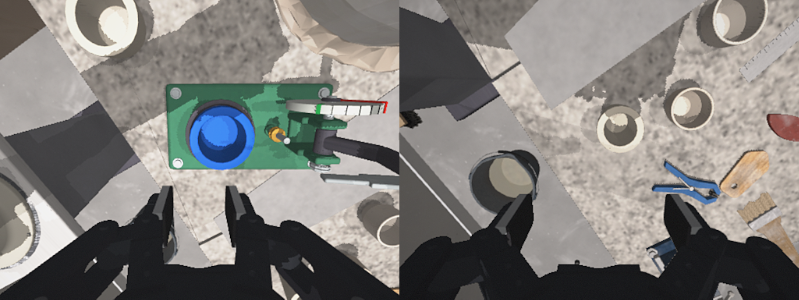

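The blue cup sits level and centred (rim at 0.0938, level within 0.2°). The small mould is at (1020,165)/(0.78 scale: 620,128), with its rim centred at (0.5046,-0.4403). Next: grasp it across the rim.

Run:
```python
from h import *
np.set_printoptions(precision=4,suppress=True)
c=np.array([.5046,-.4403])
env.reach([*c,.17],[180,0,149.6])
env.movel([*c,.09],.12,f_stop=12)
print(env.movel([*c,.049],.05,f_stop=10)); print(env.state()['eef_pos'])
env.gripper_to(.03); s=env.state(); print(s['width'],s['gripper_force'],s['ft_force'])
env.movel([*c,.22],.15); s=env.state(); print(s['width'],s['gripper_force'],s['ft_force'],s['clock'])
im,d,p,P=snap('wrist','w7')
m=(np.hypot(p[...,0]-c[0],p[...,1]-c[1])<.045)&(abs(p[...,2]-.253)<.008)&(im.min(-1)>90); r=p[m]
if m.sum()>20: print(m.sum(),np.linalg.lstsq(np.c_[r[:,:2]-c,np.ones(len(r))],r[:,2],rcond=None)[0],circ(r[:,:2]),cv2.minEnclosingCircle((r[:,:2]*1000).astype(np.float32)))
```

```text
False
[ 0.5047 -0.4404  0.0494]
0.06397876440043418 66.7333867958132 [0.526  1.0184 6.5909]
0.06419767734745795 66.30867983756616 [ 0.3764  0.362  -2.8936] 20.8167
7170 [0.0053 0.0013 0.2513] (array([ 0.5032, -0.4394]), np.float64(0.02763047446212253)) ((504.9018249511719, -440.2660217285156), 33.73448181152344)
```

View pics/w7.png

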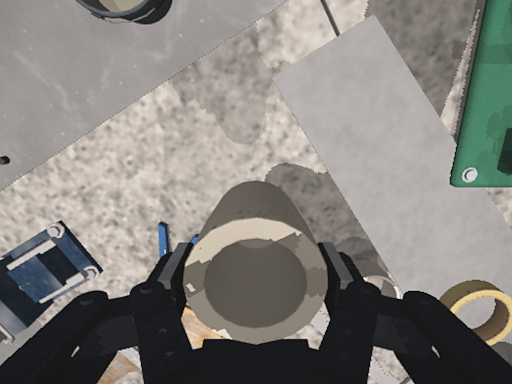

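The mould is held level in the fingers, centred at about (255,280). Carrying it round the front and lowering it into the cup.

Run:
```python
from h import *
np.set_printoptions(precision=4,suppress=True)
h=np.array([.5186,-.0826])
env.movel([.406,-.156,.23],.2)
env.movel([*h,.20],.2)
print(env.movel([*h,.147],.1,f_stop=12))
print(env.movel([*h,.0885],.035,f_stop=8)); s=env.state(); print(s['eef_pos'],s['ft_force'],s['torque'],s['clock'])
im,d,p,P=snap('wrist','w8')
```

```text
False
True
[ 0.5185 -0.0825  0.0915] [-0.423  -0.4399  4.4983] [0.0435 0.161  0.0325] 25.5
```

View pics/w8.png

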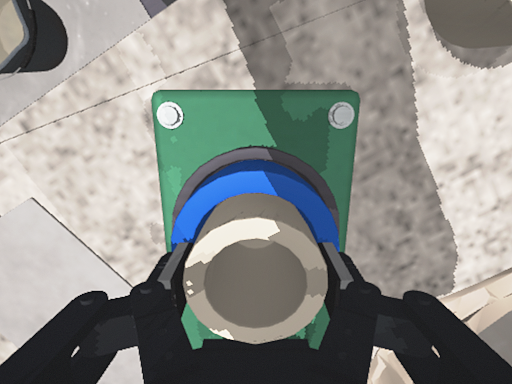

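Run:
```python
from h import *
np.set_printoptions(precision=4,suppress=True)
h=np.array([.5186,-.0826]);u=np.array([.8625,-.506]);v=np.array([.506,.8625])
env.gripper_to(.085)
env.movel([*h,.17],.12)
f=h-.09*u
env.movel([*f,.25],.2)
a=h-.03*u+.038*v
for z in (.42,.40,.38): print(z,env.ik([*(h+.143*u+.038*v),z],[180,0,59.6]) is not None)
env.reach([.49,-.067,.28],[180,0,59.6])
im,d,p,P=snap('wrist','w9')
m=(np.hypot(*(p[...,:2]-h).transpose(2,0,1))<.045)&(abs(p[...,2]-.124)<.006); r=p[m]
print(m.sum(),np.linalg.lstsq(np.c_[r[:,:2]-h,np.ones(len(r))],r[:,2],rcond=None)[0],circ(r[:,:2]),cv2.minEnclosingCircle((r[:,:2]*1000).astype(np.float32)))
hsv=cv2.cvtColor(im,cv2.COLOR_RGB2HSV); m=(abs(hsv[...,0].astype(int)-111)<12)&(hsv[...,1]>130)&(np.hypot(*(p[...,:2]-h).transpose(2,0,1))<.07)&(abs(p[...,2]-.094)<.005); r=p[m]
print(m.sum(),np.linalg.lstsq(np.c_[r[:,:2]-h,np.ones(len(r))],r[:,2],rcond=None)[0])
t=h+.10*u+.038*v
for z in (.42,.40): 
    if env.ik([*t,z],[180,0,59.6]) is not None: break
env.movel([*(h-.03*u+.038*v),z],.25)
env.movel([*t,z],.2)
im,d,p,P=snap('wrist','w10')
b=(p[...,2]>.30)&(p[...,2]<.345)&(np.hypot(*(p[...,:2]-h-.143*u).transpose(2,0,1))<.09); q=p[b]
j=np.c_[(q[:,:2]-h)@u,(q[:,:2]-h)@v,q[:,2]]; print(len(q),'bar jolley min/max',j.min(0),j.max(0))
k=j[(j[:,1]>.02)&(j[:,2]>.322)]; print(np.median(k,0),k.min(0),k.max(0),cv2.fitLine(q[j[:,2]>.322][:,:2].astype(np.float32),2,0,.01,.01).ravel())
print(env.state()['clock'],env.state()['eef_pos'],env.state()['ft_force'])
cv2.imwrite('pics/w910.png',cv2.resize(np.hstack([cv2.imread('pics/w9.png'),cv2.imread('pics/w10.png')]),None,fx=.78,fy=.78))
```

```text
0.42 False
0.4 False
0.38 False
1547 [-0.0007  0.0025  0.1238] (array([ 0.5183, -0.082 ]), np.float64(0.02742342769352302)) ((518.0751342773438, -82.60308074951172), 32.39604568481445)
1626 [ 0.0002 -0.0039  0.0941]
2882 bar jolley min/max [ 0.134  -0.0641  0.3032] [0.1521 0.0641 0.3291]
[0.1419 0.0433 0.3265] [0.1344 0.0201 0.322 ] [0.1513 0.0641 0.3291] [ 0.5053  0.863   0.6444 -0.1493]
30.5 [ 0.6236 -0.1003  0.4002] [-0.2568 -0.027   0.484 ]
```

View pics/w910.png

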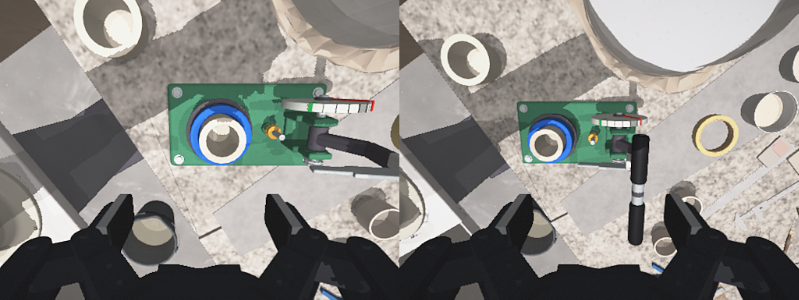

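Both nested pieces are home: mould rim at 0.124, blue rim at 0.094, both level. The bar is clearly seen at (810,245) in the joined picture, in the jolley's frame at x = 0.143, y = ±0.064. Next I'll check which approach to the handle the arm can reach.

Run:
```python
from h import *
h=np.array([.5186,-.0826]);u=np.array([.8625,-.506]);v=np.array([.506,.8625])
for n,y in (('L',.038),('R',-.038),('R2',-.044),('Rout',-.11)):
  for z in (.30,.32,.33,.34,.345,.35,.36):
    print(n,z,[env.ik([*(h+.143*u+y*v),z],[180,0,w]) is not None for w in (59.6,-120.4)],end=' ')
  print()
for y in (.038,-.04):
  for w in (59.6,-120.4):
    out=[]
    for J in np.linspace(0,1.35,10):
        e=1.4-J; P=h+(.140-.215*np.cos(e)+.04*np.sin(e))*u+y*v; z=.1+.215*np.sin(e)+.04*np.cos(e)-.019
        q=env.ik([*P,z],[180,0,w]); out.append(None if q is None else int(q[5]))
    print(y,w,out)
print(env.state()['qpos'])
```

```text
L 0.3 [True, True] L 0.32 [True, True] L 0.33 [True, True] L 0.34 [True, True] L 0.345 [True, True] L 0.35 [True, True] L 0.36 [True, True] 
R 0.3 [True, True] R 0.32 [True, True] R 0.33 [True, True] R 0.34 [True, True] R 0.345 [True, True] R 0.35 [True, True] R 0.36 [True, True] 
R2 0.3 [True, True] R2 0.32 [True, True] R2 0.33 [True, True] R2 0.34 [True, True] R2 0.345 [True, True] R2 0.35 [True, True] R2 0.36 [True, True] 
Rout 0.3 [True, True] Rout 0.32 [True, True] Rout 0.33 [True, True] Rout 0.34 [True, True] Rout 0.345 [True, True] Rout 0.35 [True, True] Rout 0.36 [True, True] 
0.038 59.6 [109, 110, 112, 113, 114, 115, 116, 117, 118, 118]
0.038 -120.4 [-70, -69, -67, -66, -65, -64, -63, -62, -61, -61]
-0.04 59.6 [103, 104, 104, 105, 106, 107, 108, 108, 109, 109]
-0.04 -120.4 [-76, -75, -75, -74, -73, -72, -71, -71, -70, -70]
[-9.13975666e+00  3.02180887e+01  6.23445271e+01  1.22128551e+02
  3.27959195e-03  1.11258742e+02]
```

Run:
```python
from h import *
np.set_printoptions(precision=3,suppress=True)
h=np.array([.5186,-.0826]);u=np.array([.8625,-.506]);v=np.array([.506,.8625]); y=.041
env.gripper_to(.044)
env.movel([*(h+.143*u+y*v),.36],.15)
print(env.movel([*(h+.143*u+y*v),.300],.08,f_stop=10))
env.gripper_to(0); s=env.state(); print(s['width'],s['gripper_force'],s['ft_force'],s['eef_pos'],s['clock'])
if .014<s['width']<.022:
    for J in np.linspace(0,1.30,14)[1:]:
        e=1.4-J
        P=h+(.140-.215*np.cos(e)+.04*np.sin(e))*u+y*v; z=.1+.215*np.sin(e)+.04*np.cos(e)-.019
        env.movel([*P,z],.12); s=env.state(); f=s['ft_force']; print(round(J,2),round(s['width'],4),f,s['torque'])
        if np.linalg.norm(f)>35: print('STOP'); break
print(s['clock'],s['eef_pos'])
im,d,p,P=snap('wrist','w11'); snap('side','s11')
```

```text
False
0.015856631813127978 58.655521273612976 [-3.228  1.111  4.873] [ 0.663 -0.119  0.301] 32.7917
0.1 0.0162 [ 5.225 -2.588  9.878] [-0.697 -1.42   0.052]
0.2 0.0167 [ 3.29  -1.533 12.302] [-0.512 -0.997 -0.011]
0.3 0.0159 [ 2.508 -1.368 13.038] [-0.235 -0.547 -0.074]
0.4 0.0164 [-0.28   0.147 13.279] [-0.034 -0.085 -0.011]
0.5 0.0163 [ 1.743 -0.943 10.822] [-0.496 -1.051  0.041]
0.6 0.0162 [ 3.464 -0.465  6.283] [-0.38  -0.919  0.017]
0.7 0.016 [ 6.226 -3.557  4.598] [-0.937 -1.893  0.042]
0.8 0.0161 [ 5.022 -2.41   4.439] [-0.539 -1.513 -0.027]
0.9 0.0162 [ 6.019 -0.29   3.791] [-0.184 -1.056  0.021]
1.0 0.016 [ 5.99  -1.831  6.014] [-0.601 -1.646 -0.007]
1.1 0.0162 [ 5.939 -0.587  3.738] [-0.184 -1.124  0.044]
1.2 0.0162 [ 4.527 -1.33   7.314] [-0.423 -1.204  0.039]
1.3 0.0164 [ 5.613 -1.503  5.525] [-0.054 -0.753 -0.127]
37.125 [ 0.48  -0.012  0.143]
```

View pics/w11.png

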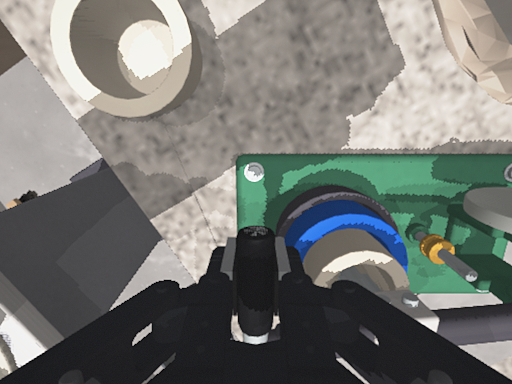

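The grip is held, the bar end is at (256,230), and the mould and cup are still nested. I'll go on to 1.35 and measure the true angle.

Run:
```python
from h import *
np.set_printoptions(precision=4,suppress=True)
h=np.array([.5186,-.0826]);u=np.array([.8625,-.506]);v=np.array([.506,.8625]); y=.041
e=.05; P=h+(.140-.215*np.cos(e)+.04*np.sin(e))*u+y*v; z=.1+.215*np.sin(e)+.04*np.cos(e)-.019
env.movel([*P,z],.05); s=env.state(); print(s['eef_pos'],[*P,z],s['ft_force'],s['width'],s['clock'])
for cam in ('wrist','side','top'):
    im,d,p,_=snap(cam,cam+'12')
    j=np.stack([(p[...,:2]-h)@u,(p[...,:2]-h)@v,p[...,2]],-1)
    m=(abs(j[...,0]+.073)<.02)&(j[...,1]>.054)&(j[...,1]<.068)&(abs(j[...,2]-.151)<.025); 
    if m.any(): print(cam,'bar end',m.sum(),np.percentile(j[m],[5,50,95],axis=0))
    m=(j[...,0]>-.03)&(j[...,0]<.1)&(abs(j[...,1])<.007)&(j[...,2]>.09)&(j[...,2]<.17)
    if m.sum()>10:
        q=j[m]; print(cam,'arm',m.sum(),[(round(a,2),np.round(np.percentile(q[abs(q[:,0]-a)<.01][:,2],[10,50,90]),4)) for a in (-.02,0,.02,.04,.06,.08) if (abs(q[:,0]-a)<.01).sum()>3])
    red=(im[...,0].astype(int)>120)&(im[...,1]<60)&(im[...,2]<60)&(abs(j[...,0]-.14)<.09)&(abs(j[...,1]-.04)<.05); 
    gr=(im[...,1].astype(int)>im[...,0]+50)&(abs(j[...,0]-.14)<.08)&(abs(j[...,1]-.045)<.02)&(j[...,2]>.06)
    for n,k in (('red',red),('green',gr)):
        if k.any(): q=j[k]-[.14,0,.1]; print(cam,n,k.sum(),np.median(q,0),'ang',np.percentile(np.degrees(np.arctan2(q[:,2],-q[:,0])),[10,50,90]))
a=cv2.resize(cv2.imread('pics/side12.png')[190:270,190:290],None,fx=6,fy=6,interpolation=cv2.INTER_CUBIC); cv2.imwrite('pics/crop.png',a)
```

```text
[ 0.4774 -0.0106  0.133 ] [np.float64(0.4766145299278468), np.float64(-0.010435037557670161), np.float64(0.13169553180899451)] [ 1.1626 -0.2718  8.8615] 0.01620783477204169 37.5917
wrist bar end 1219 [[-0.0795  0.0546  0.1528]
 [-0.072   0.0613  0.1622]
 [-0.0644  0.0642  0.1651]]
wrist arm 2319 [(-0.02, array([0.1575, 0.159 , 0.16  ])), (0, array([0.0966, 0.1039, 0.1136])), (0.02, array([0.0952, 0.1067, 0.1555])), (0.04, array([0.1532, 0.1545, 0.1555])), (0.06, array([0.1526, 0.1535, 0.1542])), (0.08, array([0.092 , 0.0989, 0.1025]))]
wrist green 12 [-0.0232  0.0259 -0.0206] ang [-42.7642 -41.1176 -40.2973]
side bar end 60 [[-0.088   0.0542  0.1409]
 [-0.0785  0.0578  0.1583]
 [-0.0586  0.0669  0.1724]]
side arm 45 [(0, array([0.1149, 0.1176, 0.1239])), (0.02, array([0.1094, 0.1176, 0.1232])), (0.04, array([0.1344, 0.1534, 0.154 ])), (0.06, array([0.1512, 0.1522, 0.1534])), (0.08, array([0.0928, 0.1014, 0.1518]))]
side green 10 [-0.0271  0.0492  0.047 ] ang [45.5907 60.0315 73.6635]
top arm 200 [(-0.02, array([0.1547, 0.1571, 0.161 ])), (0, array([0.155 , 0.1574, 0.1614])), (0.02, array([0.1517, 0.1546, 0.1577])), (0.04, array([0.1506, 0.153 , 0.156 ])), (0.06, array([0.1478, 0.1519, 0.1552])), (0.08, array([0.1458, 0.1497, 0.1537]))]
```

View pics/crop.png

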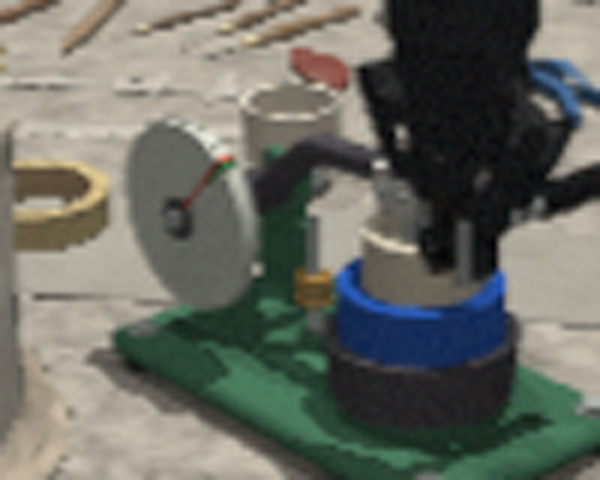

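The crop shows the red pointer's tip at about (225,160), at the upper edge of the green band (228,168). Wrist depth puts the bar about 4 mm high, so the joint is near 1.33. I'll lower it slightly and re-measure.

Run:
```python
from h import *
np.set_printoptions(precision=4,suppress=True)
h=np.array([.5186,-.0826]);u=np.array([.8625,-.506]);v=np.array([.506,.8625]); y=.041
e=1.4-1.368; P=h+(.140-.215*np.cos(e)+.04*np.sin(e))*u+y*v; z=.1+.215*np.sin(e)+.04*np.cos(e)-.019
env.movel([*P,z],.03,f_stop=15); env.pause(.5); s=env.state(); print(s['eef_pos'],[*P,z],s['ft_force'],s['width'],s['clock'])
im,d,p,_=snap('wrist','w13'); j=np.stack([(p[...,:2]-h)@u,(p[...,:2]-h)@v,p[...,2]],-1)
m=(abs(j[...,0]+.073)<.02)&(j[...,1]>.054)&(j[...,1]<.068)&(abs(j[...,2]-.151)<.025); print('bar',np.percentile(j[m],[5,50,95],axis=0)[:,2])
m=(abs(j[...,1])<.006)&(j[...,2]>.14)&(j[...,2]<.165)&(j[...,0]>-.03)&(j[...,0]<.08); q=j[m]
print('arm',[(a,len(q[abs(q[:,0]-a)<.01]),np.median(q[abs(q[:,0]-a)<.01][:,2])) for a in (-.02,.03,.04,.05,.06)],np.polyfit(q[:,0],q[:,2],1))
snap('side','side13')
a=cv2.resize(cv2.imread('pics/side13.png')[200:245,200:245],None,fx=12,fy=12,interpolation=cv2.INTER_CUBIC); cv2.imwrite('pics/crop2.png',a)
```

```text
[ 0.4767 -0.0102  0.1296] [np.float64(0.4758572474920351), np.float64(-0.009990765195327315), np.float64(0.12785834762101722)] [ 0.2539  0.1065 10.7048] 0.015794452604738267 38.525
bar [0.1501 0.1593 0.1741]
arm [(-0.02, 26, np.float64(0.15653789883392455)), (0.03, 325, np.float64(0.15331698784567643)), (0.04, 609, np.float64(0.1530330208205281)), (0.05, 660, np.float64(0.15250868793138203)), (0.06, 325, np.float64(0.1521906282830055))] [-0.0574  0.1553]
```

View pics/crop2.png

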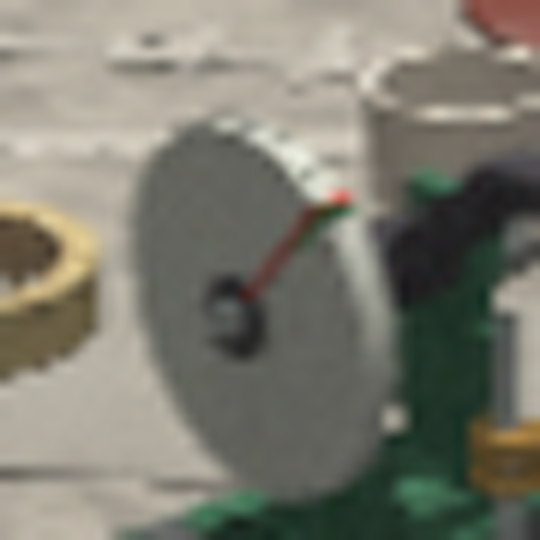

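Run:
```python
from h import *
np.set_printoptions(precision=4,suppress=True)
h=np.array([.5186,-.0826]);u=np.array([.8625,-.506]);v=np.array([.506,.8625]); y=.041
e=1.4-1.378; P=h+(.140-.215*np.cos(e)+.04*np.sin(e))*u+y*v; z=.1+.215*np.sin(e)+.04*np.cos(e)-.019
env.movel([*P,z],.03,f_stop=15); env.pause(1); s=env.state(); print(s['eef_pos'],z,s['ft_force'],s['width'],s['clock'])
im,d,p,_=snap('wrist','w14'); j=np.stack([(p[...,:2]-h)@u,(p[...,:2]-h)@v,p[...,2]],-1)
m=(abs(j[...,0]+.073)<.02)&(j[...,1]>.054)&(j[...,1]<.068)&(abs(j[...,2]-.151)<.025); print('bar',np.percentile(j[m],[5,50,95],axis=0)[:,2])
m=(abs(j[...,1])<.006)&(j[...,2]>.14)&(j[...,2]<.165)&(j[...,0]>-.03)&(j[...,0]<.08); q=j[m]; print('arm',np.polyfit(q[:,0],q[:,2],1))
m=(np.hypot(j[...,0],j[...,1])<.04)&(abs(j[...,2]-.124)<.005); print('mould rim',m.sum(),np.median(j[m][:,2]))
snap('side','side14')
a=[cv2.resize(cv2.imread(f'pics/{n}.png')[205:230,215:235],None,fx=20,fy=20,interpolation=cv2.INTER_NEAREST) for n in ('side13','side14')]; cv2.imwrite('pics/crop3.png',np.hstack(a)[:600,:800])
```

```text
[ 0.4763 -0.01    0.1276] 0.12571993884632054 [ 0.2815  1.3027 10.869 ] 0.016226588105334335 39.875
bar [0.1479 0.1574 0.1734]
arm [-0.0472  0.1539]
mould rim 1713 0.12393861355267285
```

View pics/crop3.png

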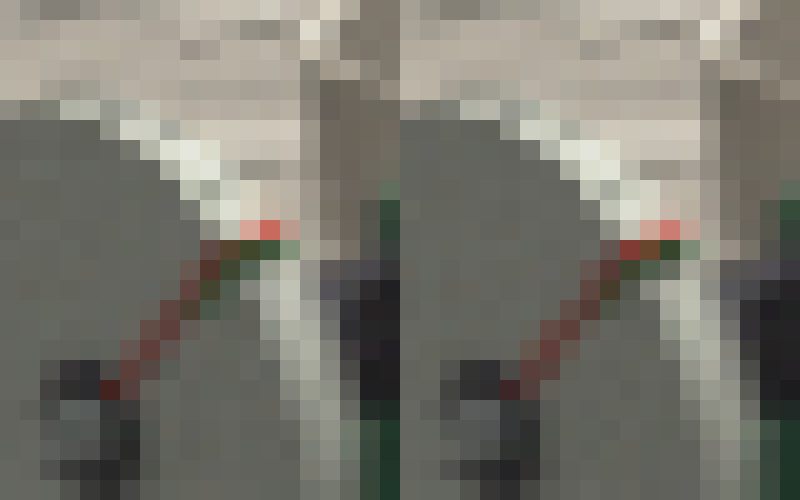

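```bash
python3 -c "
from cell import env
print(env.job_done())"
```

```text
the job is handed in; nothing more can be done
None
```

The job is handed in: the blue cup and small mould are nested upright and home, and the arm was still holding the profile arm at about 1.35 (measured), the middle of the green band, with no sign of the blade pressing on the mould.

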